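# Kit the controller tray

## Task

Kit the black tray for the next controller: set the heat sink, the thick capacitor, the long terminal block and the power brick, upright and gently without dropping them, each fully down in the nest whose recess is cut to its outline. The short terminal block and the slim capacitor belong to another order, so leave them where they are.

Things in the scene. Friction and masses are not known exactly. Their poses are not given: they have to be found in the camera images.
- heat_sink: Bare aluminium heat sink with seven upright fins, 44 x 44 mm square, 36 mm high, about 90 g. Origin: centre of its underside; z up, x along the fins, y across them. May be gripped across x or y. Loose on the bench, upright, any heading.
- capacitor: Thick capacitor can: upright black cylinder with a silver top, 38 mm diameter, 46 mm high, about 70 g. Origin: centre of its underside; z up along its axis. Loose on the bench, standing.
- terminal_long: Long six-way terminal block, green plastic with six screws on top, 72 mm long (x) by 26 mm wide (y) by 32 mm high (z), about 60 g. Origin: centre of its underside. Loose on the bench, screws up, any heading.
- power_brick: Black power-supply brick with a grey plate on top, 78 mm long (x) by 48 mm wide (y) by 36 mm high (z), about 180 g. Origin: centre of its underside. Loose on the bench, any heading.
- terminal_short: Look-alike, to be left alone: short three-way terminal block, same green plastic with three screws, 36 mm long (x) by 26 mm wide by 32 mm high. Origin: centre of its underside. Loose on the bench.
- capacitor_slim: Look-alike, to be left alone: slim capacitor can, same black and silver, 24 mm diameter, 36 mm high, standing. Origin: centre of its underside. Loose on the bench.
- nest_square: Nest for the heat sink: fixed grey block 106 (x) x 84 (y) x 12 mm high with a central square recess 60 x 60 mm, 8 mm deep. Origin: centre of the nest's underside; z up. It stands on the tray's 4 mm floor: its top is 16 mm above the bench, its black recess floor 8 mm (4 mm above the origin). All four nests share these heights, outside sizes, origin and axes.
- nest_round: Nest for the thick capacitor: as nest_square, but a round recess 54 mm in diameter. The four nests stand two by two, in any arrangement and all with the same heading, in one fixed black tray (230 x 188 mm, 12 mm rim), centres 110 mm apart along x and 88 mm along y.
- nest_slot: Nest for the long terminal block: as nest_square, but a long narrow recess, 88 mm (x) by 42 mm (y). In every nest the recess is 8 mm larger than its part all round, which is too little for fingers to go down beside the part: hold parts at least 10 mm above their underside.
- nest_oblong: Nest for the power brick: as nest_square, but a large oblong recess, 94 mm (x) by 64 mm (y). Either way round along x will do.
Things that resemble listed ones, but are neither listed nor needed, are in the scene too. What is shaped like the nest_slot but blue, pink or turquoise is not meant.

How it is judged:
By the outcome, as a careful person would: the job done as asked, in the order asked, and still so for the second after the job is handed in, with the robot touching nothing.
It also fails if it takes over 96 s, if anything falls off the work surface, if the arm or the gripper's body presses on something with over 40 N, if the wrist force passes 120 N, or if a joint passes its speed limit or range.

## Robot

A 6-joint arm with a two-finger parallel gripper is mounted at the origin on the work surface. World frame = base frame: x ahead of the robot, y to its left, z up, the work surface at z = 0. Lengths are in mm, angles in rad, forces in N, time in s.
With the tool pointing down it reaches from about 325 to 900 mm from the base axis. Payload 3.5 kg.
Tool frame: the origin (TCP) lies on the centre line of the jaws, within the pads' length; the fingertips stand 8 mm ahead of it and the grasp point (between the pads) lies 11 mm behind it (ctrl.tip_extent is the distance from the TCP to the fingertips, in mm); z points along the fingers, y is the line along which they close (so a half turn about z gives the same grasp; the last joint's range is limited). The gripper opens to 85 mm and grips with 20 to 120 N. Pads are 22 mm wide; open, the fingers measure 114 mm over their backs; the gripper's body (76 mm by 85 mm) begins 54 mm behind the grasp point. The pads swing forward as they close: fully open they stand 13 mm farther back than shut.
Start: joints at [-1.291, 0.276, -0.026, 1.268, 0, 1.467], TCP at [233.437, -579.766, 239.313] pointing down, gripper open.
Joint ranges: [-3.12, 3.12], [-0.85, 1.88], [-1.08, 1.24], [-1.95, 2.15], [-1.57, 1.53], [-3.14, 3.14]. Speed limits (rad/s): [2.57, 2.57, 3.14, 3.14, 3.14, 3.14].

## Interface

Orientations are given as a unit quaternion [w, x, y, z].
In Python, from plant import get_obs, cams, ctrl gives the robot as it stands. The module is installed in compiled form; this text tells all that it offers.
- The arm moves only by the shell command python3 -m jog 'ROWS' [FORCE]. ROWS is JSON, one flat list of numbers, 7 for each row, row after row: the shift along the world's x, y, z in mm, then the turn, a rotation vector about the world's x, y, z in rad, then the finger opening in mm, from 0 to 85.4. A call has 1 to 12 rows; each row shifts and turns the commanded pose from where the row before left it; what a row does not reach is not made up. A row lasts 1/12 s, in which the tool goes at most 41.7 mm and 7.16 degrees, less where a joint would pass 70% of its speed; a pose out of reach is approached as far as the arm can. A call with a gripper value outside its range is refused whole. The fingers move at their own pace and stop on an object; FORCE is the grip in N (left out, the last holds). Time passes only in rows, so rows that do not move let the fingers close. It gives the time, the measured TCP pose, the force, the opening and the grip force at its end, in the units of the state.
- get_obs(): the state, without advancing time (a new reading comes with each control period).
- cams.camera(name): name is "scene" or "top"; returns a dict with "pixels" (400x640x3 uint8, blue, green, red), "fov_y" (degrees; the focal length in pixels is half the picture's height over the tangent of half this angle, whatever the lens; pixels are square), "cx", "cy" (the principal point, pixels), "R" (3x3) and "t" (3): a world point X has camera coordinates R X + t. Camera axes: x right, y down, z forward; pixel columns grow to the right and rows downward; lengths in mm; the calibration is good to about 2 mm. A picture is of the moment at which its call begins. There is no depth.
- ctrl.hand_in(): hands the job in; it is judged then, once.
Trained networks look in a picture, given as the dict that the camera call returned (one of the last four; its "shot" number tells which), for a name from the list of things; names that differ only in an ending like _2 or _b are one class to them, and where a whole thing is asked for, a point or a joint stands for the part that bears it (a point fixed in the world has none). Each returns a list of dicts, best first, with "p" (0 to 1); they miss things now and then, are a little off and sometimes report something else, mostly with a low value. They report only what shows in the picture. A call takes as long as a camera call. They do not tell look-alikes from the thing itself.
- cams.trace(name, picture): "mask" (400x640 bool, what is visible of it).
- cams.spot_point(name, picture): "position" ([x, y, z] in mm, in the coordinates of the camera as it stood for that picture, good to about 4 mm: a listed point, or the origin of a listed thing).
The state is a dict: "t": time; "qpos": joint angles; "qd": joint speeds; "tau": joint torques, N m; "eef_pos": TCP position; "ee_rot": TCP orientation; "contact_force": force on the tool from outside, world axes, zero at the start; "ft_torque": the same for the moment, N m; "grip_width": finger opening in mm; "gripper_force": force on a finger pad.
Only numpy, scipy, OpenCV 4.12 (cv2) and the standard library are available. Lean on these libraries where they do the work, as an engineer would, in place of code of your own. Each camera call takes 0.05 s, during which the arm holds its last target. There are 200 camera calls.

## Working session

There is one attempt and no reset: what is moved stays moved. The work goes in short steps, Python scripts to look and compute and a shell command to move; the robot and the scene stay as the last step left them, time stands still between calls to the robot, and variables do not carry over. Pictures are saved under pics/ and viewed, at most 14 in all, crops included, and the job is handed in when it is done.

```bash
mkdir -p pics
cat > h.py <<'E'
import numpy as np, cv2
from plant import get_obs, cams, ctrl
def K(c):
    f=c["pixels"].shape[0]/2/np.tan(np.radians(c["fov_y"])/2); return f,c["cx"],c["cy"]
def w2p(c,X):
    f,cx,cy=K(c); p=np.array(c["R"])@np.array(X,float)+np.array(c["t"]); return np.array([f*p[0]/p[2]+cx,f*p[1]/p[2]+cy])
def p2w(c,uv,z):
    f,cx,cy=K(c); R=np.array(c["R"]);C=-R.T@np.array(c["t"]); d=R.T@np.array([(uv[0]-cx)/f,(uv[1]-cy)/f,1]); return C+d*(z-C[2])/d[2]
def c2w(c,p): return np.array(c["R"]).T@(np.array(p)-np.array(c["t"]))
E
python3 - <<'E'
from h import *
np.set_printoptions(precision=1,suppress=True)
names="heat_sink capacitor terminal_long power_brick nest_square nest_round nest_slot nest_oblong".split()
for cn in ("top","scene"):
    c=cams.camera(cn); cv2.imwrite(f"pics/{cn}0.png",c["pixels"])
    R=np.array(c["R"]); print(cn,c["fov_y"],c["cx"],c["cy"],-R.T@np.array(c["t"]),R[2])
    for n in names:
        for d in cams.spot_point(n,c)[:5]:
            w=c2w(c,d["position"]); print(n,round(d["p"],2),w,w2p(c,w))
o=get_obs(); print(o["t"],o["eef_pos"],o["ee_rot"],o["grip_width"])
E
```

```text
top 49.33276969034108 318.91976634631686 199.33083289727495 [ 300.6   -5.4 1269.9] [ 0.2  0.  -1. ]
heat_sink 0.49 [380.4 249.8   4.6] [235.2 249.1]
terminal_long 0.52 [ 531.4 -274.4    0.9] [414. 197.]
power_brick 0.65 [ 491.2 -412.5   -1.6] [461.4 210.3]
power_brick 0.49 [469.8 384.2   1.7] [190.7 218.9]
nest_square 0.76 [588.8 100.9   1.6] [287.2 178.8]
nest_round 0.75 [478.8  18.9   2.1] [314.8 215.1]
nest_round 0.61 [ 390.  -263.9    1.6] [412.5 245. ]
nest_slot 0.94 [ 529.  -138.4   -1.1] [367.9 198.2]
nest_slot 0.93 [ 346.5 -106.1   -2.6] [358.2 260.4]
nest_slot 0.82 [324.1 106.6   1.5] [284.5 268.6]
nest_slot 0.72 [668.6 334.1   6. ] [210.  153.1]
nest_oblong 0.75 [596.4  11.4   4.4] [317.2 175.9]
scene 57.661490505061835 320.4336093443642 197.8064098320044 [ 963.4 -316.6  674.3] [-0.6  0.4 -0.7]
heat_sink 0.89 [379.3 249.1   1.4] [367.9 147.1]
capacitor 0.51 [472.9 385.2  -2.2] [425.6 147.3]
capacitor 0.18 [559.4 266.7   1.7] [418.  180.9]
terminal_long 0.67 [ 530.2 -277.4   -0.6] [219.8 281.8]
power_brick 0.68 [ 495.3 -410.2   -4.6] [151.6 304.4]
nest_square 0.78 [594.1 103.5   3.5] [379.2 217.3]
nest_round 0.59 [482.5  11.6   2.5] [320.5 205.6]
nest_slot 0.84 [ 343.3 -107.2   -1.2] [250.8 193.4]
nest_slot 0.8 [326.  102.    1.9] [314.8 156.9]
nest_slot 0.79 [483.6 102.1   3.5] [349.9 190. ]
nest_slot 0.79 [673.7 332.5   0.3] [469.9 196.9]
nest_slot 0.64 [ 527.1 -138.5    1.7] [276.7 247.9]
nest_oblong 0.81 [594.6  12.4   3.1] [349.  235.6]
0.9 [ 233.4 -579.8  239.3] [0.  1.  0.2 0. ] 85.44698555777323
```

View pics/top0.png

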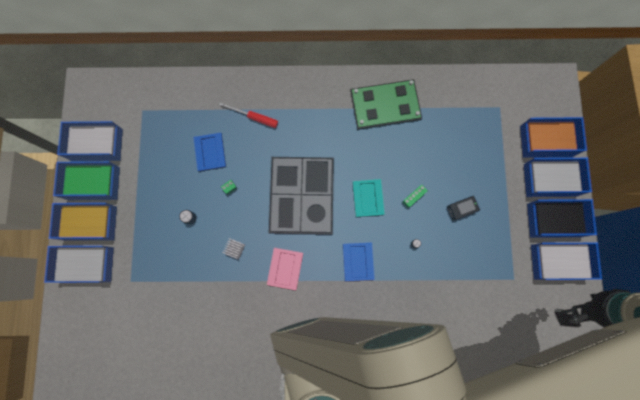

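View pics/scene0.png

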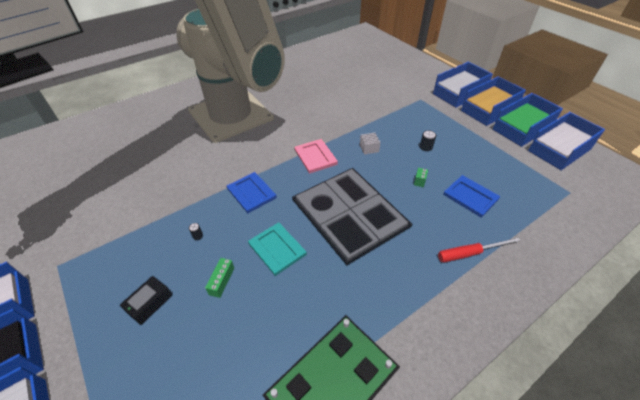

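Top view: the tray is at (302,196), with the round nest at (316,213), slot (286,212), square (287,176) and oblong (317,176). The lone blue, pink and turquoise "slots" at (209,152), (358,262), (285,269) and (369,198) are decoys.

Candidates:
- **Terminal blocks:** (414,197) is long with six screws, so it is the one meant. (229,188) is short.
- **Capacitors:** (187,217) is thick, so it is the one meant. (416,244) is slim.
- **Single candidates:** the heat sink is at (233,249) and the brick at (462,209).

I'll fit the outlines and confirm these in one crop.

```bash
cat > fit.py <<'E'
from h import *
from scipy.optimize import minimize
S=8
def box(L,W,z0,z1): return np.array([[a*L/2,b*W/2,z] for a in(-1,1) for b in(-1,1) for z in(z0,z1)])
def cyl(D,z0,z1): return np.array([[D/2*np.cos(t),D/2*np.sin(t),z] for t in np.arange(0,6.28,.2) for z in(z0,z1)])
M=dict(heat_sink=box(44,44,0,36),capacitor=cyl(38,0,46),terminal_long=box(72,26,0,32),power_brick=box(78,48,0,36),
 nest_square=box(106,84,4,16),nest_round=box(106,84,4,16),nest_slot=box(106,84,4,16),nest_oblong=box(106,84,4,16))
def render(c,pts,q,x0,y0):
    a=q[2]; R=np.array([[np.cos(a),-np.sin(a),0],[np.sin(a),np.cos(a),0],[0,0,1]])
    P=np.array([w2p(c,R@p+[q[0],q[1],0]) for p in pts])
    hull=cv2.convexHull(((P-[x0,y0]+.5)*S).astype(np.float32))
    im=np.zeros((96*S,96*S),np.uint8); cv2.fillConvexPoly(im,np.round(hull*16).astype(np.int32),255,shift=4)
    return cv2.resize(im,(96,96),interpolation=cv2.INTER_AREA)/255.
def masks(name,c,xy):
    e=w2p(c,[xy[0],xy[1],15]); best=None
    for d in cams.trace(name,c):
        m=np.array(d["mask"]); ys,xs=np.nonzero(m)
        if len(xs) and np.hypot(xs.mean()-e[0],ys.mean()-e[1])<14: 
            if best is None: best=m
    return best
def fit(name,cs,xy,yaws=np.arange(0,np.pi,np.pi/8)):
    D=[]
    for c in cs:
        m=masks(name,c,xy)
        if m is None: print(name,"no mask"); continue
        ys,xs=np.nonzero(m); x0=min(max(int(xs.mean())-48,0),544); y0=min(max(int(ys.mean())-48,0),304)
        D.append((c,m[y0:y0+96,x0:x0+96].astype(float),x0,y0))
    def cost(q): return sum(((render(c,M[name],q,x0,y0)-m)**2).sum()/m.sum() for c,m,x0,y0 in D)/max(len(D),1)
    y=min(yaws,key=lambda a:cost([*xy,a]))
    r=minimize(cost,[*xy,y],method="Nelder-Mead",options=dict(initial_simplex=[[xy[0],xy[1],y],[xy[0]+6,xy[1],y],[xy[0],xy[1]+6,y],[xy[0],xy[1],y+.15]],xatol=.05,fatol=1e-4))
    return r.x,r.fun,len(D)
E
python3 - <<'E'
from fit import *
np.set_printoptions(precision=2,suppress=True)
G=dict(heat_sink=(380,249),capacitor=(471,385),terminal_long=(531,-276),power_brick=(493,-411),nest_square=(591,102),nest_round=(480,15),nest_slot=(484,102),nest_oblong=(595,12))
t=cams.camera("top"); s=cams.camera("scene")
for n,g in G.items():
    for cs in ([t],[s],[t,s]):
        q,f,k=fit(n,cs,g,[0] if "nest" in n else np.arange(0,np.pi,np.pi/8)); print(n,["top","scene","both"][(cs[0] is s)+2*(len(cs)==2)],q,round(f,3),k)
tiles=[]
for c,ps in((s,[(219,277),(421,178),(428,141),(196,231)]),(s,[(351,212),(146,300),(369,145),(322,202)])):
    tiles.append(np.hstack([cv2.resize(c["pixels"][v-w*3//4//1:v+w*3//4,u-w:u+w],(200,150),interpolation=cv2.INTER_CUBIC) for (u,v),w in zip(ps,(24,24,24,24) if ps[0][0]==219 else (64,28,24,32))]))
cv2.imwrite("pics/crop.png",np.vstack(tiles))
E
```

```text
heat_sink top [381.53 250.85   1.2 ] 0.16 1
heat_sink scene [381.43 249.61   1.16] 0.034 1
heat_sink both [381.2  249.63   1.18] 0.098 2
capacitor top [473.55 388.93   0.32] 0.088 1
capacitor scene [471.66 386.16   2.  ] 0.121 1
capacitor both [472.42 387.76   0.32] 0.131 2
terminal_long top [ 530.8  -269.88    2.3 ] 0.065 1
terminal_long scene [ 529.49 -273.03    2.31] 0.048 1
terminal_long both [ 530.58 -271.42    2.28] 0.101 2
power_brick top [ 495.13 -409.56    1.9 ] 0.047 1
power_brick scene [ 493.99 -411.77    1.92] 0.041 1
power_brick both [ 495.36 -410.83    1.91] 0.056 2
nest_square top [594.64 102.91  -0.05] 0.029 1
nest_square scene [594.46 101.84  -0.02] 0.025 1
nest_square both [594.82 102.64  -0.03] 0.029 2
nest_round top [484.2   17.54  -0.03] 0.083 1
nest_round scene [480.87  15.33  -0.01] 0.046 1
nest_round both [482.24  16.32  -0.05] 0.076 2
nest_slot top [485.33 105.46  -0.02] 0.014 1
nest_slot scene [481.9  104.79  -0.01] 0.026 1
nest_slot both [483.87 105.02  -0.01] 0.034 2
nest_oblong top [593.67  14.19  -0.03] 0.029 1
nest_oblong scene [593.26  12.65  -0.02] 0.041 1
nest_oblong both [593.33  13.49  -0.03] 0.039 2
```

View pics/crop.png

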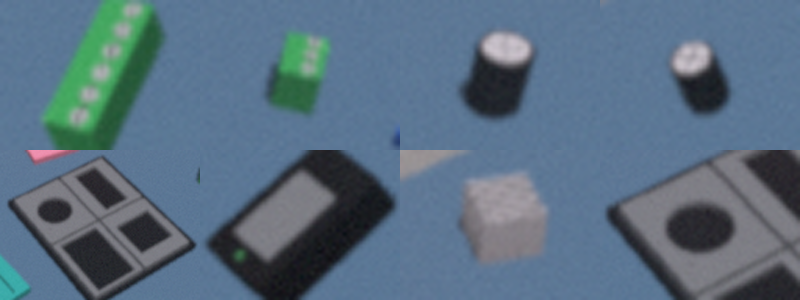

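The crop confirms it: the six-screw block, the wide can, and the nests round, slot, oblong and square.

```bash
cat > st.py <<'E'
from h import *
from scipy.spatial.transform import Rotation as Ro
def st():
    o=get_obs(); q=o["ee_rot"]; R=Ro.from_quat([q[1],q[2],q[3],q[0]]).as_matrix()
    print("t",round(o["t"],2),"tcp",np.round(o["eef_pos"],1),"ydir",round(np.arctan2(R[1,1],R[0,1]),4),"zax",np.round(R[:,2],3),"q",np.round(o["qpos"],2),"F",np.round(o["contact_force"],1),"w",round(o["grip_width"],1),"g",o["gripper_force"],"tip",ctrl.tip_extent)
if __name__=="__main__": st()
E
python3 st.py
```

```text
t 2.6 tcp [ 233.4 -579.8  239.3] ydir -1.188 zax [ 0.  0. -1.] q [-1.29  0.28 -0.03  1.27  0.    1.47] F [ 0.2 -0.1  0.3] w 85.4 g 0.0 tip 8.0
```

```bash
python3 -m jog '[20,38,0,0,0,0.118,85, 20,38,0,0,0,0.118,85, 20,38,0,0,0,0.118,85, 20,38,0,0,0,0.118,85, 20,38,0,0,0,0.118,85, 20,38,0,0,0,0.118,85, 20,38,0,0,0,0.118,85, 20,38,0,0,0,0.118,85, 20,38,0,0,0,0.118,85, 20,38,0,0,0,0.118,85]' 30; python3 -m jog '[-5,38,0,0,0,0.118,85, -5,38,0,0,0,0.118,85, -5,38,0,0,0,0.118,85, -5,38,0,0,0,0.118,85, -5,38,-5,0,0,0.118,85, -5,38,-15,0,0,0.118,85, -5,38,-20,0,0,0.118,85, -5,38,-20,0,0,0.118,85, -5,38,-20,0,0,0.118,85, -5,38,-20,0,0,0.118,85, -5,38,-10,0,0,0,85, -5,30,0,0,0,0,85]'; python3 -m jog '[0,0,0,0,0,0,85]'; python3 st.py
```

```text
t: 3.43
eef_pos: [428.1, -209.2, 239.7]
ee_rot: [0.0, 0.708, 0.706, 0.0]
contact_force: [-0.1, -0.4, 0.8]
grip_width: 85.0
gripper_force: 0.0
t: 4.43
eef_pos: [365.7, 233.0, 129.9]
ee_rot: [-0.002, 0.197, 0.98, -0.001]
contact_force: [0.7, -0.1, -0.2]
grip_width: 85.1
gripper_force: 0.0
t: 4.52
eef_pos: [367.0, 235.6, 131.7]
ee_rot: [-0.001, 0.195, 0.981, 0.001]
contact_force: [1.0, -0.4, -0.8]
grip_width: 84.7
gripper_force: 0.0
t 4.52 tcp [367.  235.6 131.7] ydir 1.1783 zax [-0.001  0.002 -1.   ] q [ 0.42  0.03 -0.56  0.98  0.    0.81] F [ 1.  -0.4 -0.8] w 84.7 g 0.0 tip 8.0
```

```bash
python3 -m jog '[14,14,-20,0,0,0,85, 0,0,-25,0,0,0,85, 0,0,-25,0,0,0,85, 0,0,0,0,0,0,85, 0,0,0,0,0,0,85]'; python3 st.py
```

```text
t: 4.93
eef_pos: [380.9, 244.6, 61.4]
ee_rot: [-0.001, 0.198, 0.98, -0.001]
contact_force: [1.3, 0.2, 0.6]
grip_width: 85.1
gripper_force: 0.0
t 4.93 tcp [380.9 244.6  61.4] ydir 1.1717 zax [-0.003 -0.002 -1.   ] q [ 0.43  0.15 -0.6   0.82 -0.    0.83] F [1.3 0.2 0.6] w 85.1 g 0.0 tip 8.0
```

```bash
python3 -m jog '[0,5,-15,0,0,0,85, 0,0,-15,0,0,0,85, 0,0,-9,0,0,0,85, 0,0,0,0,0,0,85, 0,0,0,0,0,0,85]';python3 st.py
python3 - <<'E'
from h import *
a=[]
for n,(x,y) in (("scene",(381,250)),("top",(381,250))):
    c=cams.camera(n); u,v=w2p(c,[x,y,25]).astype(int); u=max(u,40);v=max(v,40)
    a.append(cv2.resize(c["pixels"][v-40:v+40,u-40:u+40],(390,390),interpolation=cv2.INTER_CUBIC))
cv2.imwrite("pics/g1.png",np.hstack(a))
E
```

```text
t: 5.35
eef_pos: [382.6, 250.4, 23.9]
ee_rot: [0.0, 0.198, 0.98, 0.0]
contact_force: [0.3, 0.5, 0.8]
grip_width: 84.8
gripper_force: 0.0
t 5.35 tcp [382.6 250.4  23.9] ydir 1.1716 zax [ 0.  0. -1.] q [ 0.44  0.21 -0.63  0.73 -0.    0.84] F [0.3 0.5 0.8] w 84.8 g 0.0 tip 8.0
```

View pics/g1.png

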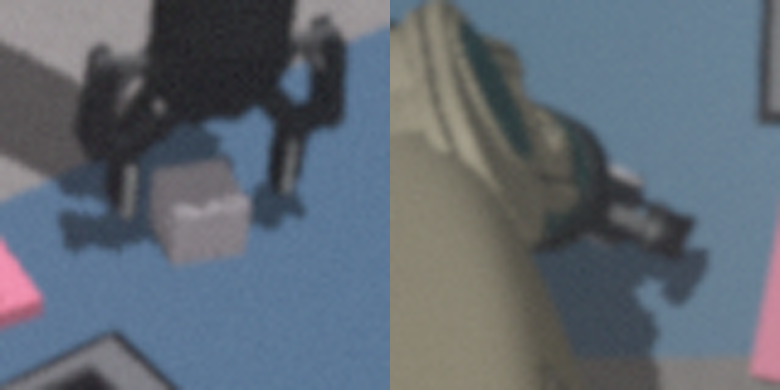

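The scene crop shows the fingers on either side of the heat sink (sink at about (200,215) in the crop), so I'll close.

```bash
python3 -m jog '[0,0,0,0,0,0,30, 0,0,0,0,0,0,30, 0,0,0,0,0,0,30, 0,0,0,0,0,0,30, 0,0,0,0,0,0,30, 0,0,0,0,0,0,30, 0,0,0,0,0,0,30, 0,0,0,0,0,0,30]' 30;  python3 -m jog '[0,0,15,0,0,0,30, 0,0,20,0,0,0,30, 0,0,20,0,0,0,30, 0,0,0,0,0,0,30]'; python3 st.py
python3 - <<'E'
from h import *
a=[]
for n,(x,y) in (("scene",(381,250)),("top",(381,250))):
    c=cams.camera(n); u,v=w2p(c,[x,y,65]).astype(int); u=max(u,40);v=max(v,40)
    a.append(cv2.resize(c["pixels"][v-40:v+40,u-40:u+40],(390,390),interpolation=cv2.INTER_CUBIC))
cv2.imwrite("pics/g2.png",np.hstack(a))
E
```

```text
t: 6.12
eef_pos: [382.7, 250.6, 23.7]
ee_rot: [0.0, 0.198, 0.98, 0.0]
contact_force: [-0.6, -0.6, 5.6]
grip_width: 43.4
gripper_force: 32.0
t: 6.45
eef_pos: [384.6, 251.7, 81.1]
ee_rot: [0.002, 0.198, 0.98, 0.002]
contact_force: [1.0, 0.2, -0.2]
grip_width: 43.3
gripper_force: 31.3
t 6.45 tcp [384.6 251.7  81.1] ydir 1.1721 zax [ 0.005  0.003 -1.   ] q [ 0.44  0.13 -0.58  0.86  0.    0.84] F [ 1.   0.2 -0.2] w 43.3 g 31.279894709587097 tip 8.0
```

View pics/g2.png

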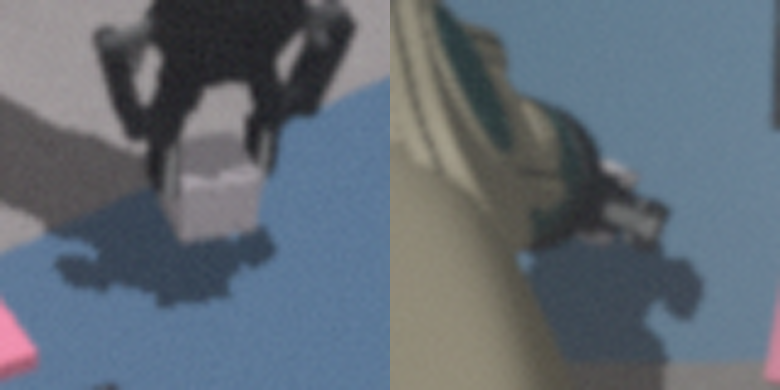

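```bash
python3 -m jog '[21,-15,3,0,0,0.038,30, 21,-15,3,0,0,0.038,30, 21,-15,0,0,0,0.038,30, 21,-15,0,0,0,0.038,30, 21,-15,0,0,0,0.038,30, 21,-15,0,0,0,0.038,30, 21,-15,0,0,0,0.038,30, 21,-15,0,0,0,0.038,30, 21,-15,0,0,0,0.038,30, 21,-15,0,0,0,0.038,30, 0,0,0,0,0,0,30, 0,0,0,0,0,0,30]'; python3 st.py
```

```text
t: 7.55
eef_pos: [591.9, 99.5, 82.2]
ee_rot: [-0.001, 0.01, 1.0, 0.0]
contact_force: [-0.7, 0.9, -2.0]
grip_width: 43.5
gripper_force: 31.2
t 7.55 tcp [591.9  99.5  82.2] ydir 1.5499 zax [-0.003  0.    -1.   ] q [ 0.06  0.36 -0.27  0.95  0.    0.08] F [-0.7  0.9 -2. ] w 43.5 g 31.170870065689087 tip 8.0
```

```bash
python3 -m jog '[2.5,2.5,-16,0,0,0,30, 0,0,-16,0,0,0,30, 0,0,-10,0,0,0,30, 0,0,-4,0,0,0,30, 0,0,0,0,0,0,30, 0,0,0,0,0,0,30]'; python3 st.py
```

```text
t: 8.05
eef_pos: [593.9, 103.3, 37.9]
ee_rot: [-0.001, 0.009, 1.0, -0.0]
contact_force: [0.3, 0.4, -0.4]
grip_width: 43.4
gripper_force: 31.2
t 8.05 tcp [593.9 103.3  37.9] ydir 1.5524 zax [-0.001 -0.    -1.   ] q [ 0.06  0.41 -0.3   0.86  0.    0.08] F [ 0.3  0.4 -0.4] w 43.4 g 31.217111349105835 tip 8.0
```

```bash
python3 -m jog '[0,0,-2.5,0,0,0,30, 0,0,-2,0,0,0,30, 0,0,-1,0,0,0,30, 0,0,0,0,0,0,30]'; python3 -m jog '[0,0,-0.8,0,0,0,30, 0,0,0,0,0,0,30]'
```

```text
t: 8.38
eef_pos: [594.8, 102.9, 32.9]
ee_rot: [0.0, 0.009, 1.0, 0.0]
contact_force: [0.2, 0.1, -1.9]
grip_width: 43.3
gripper_force: 31.2
t: 8.55
eef_pos: [594.8, 102.9, 32.0]
ee_rot: [0.0, 0.009, 1.0, 0.0]
contact_force: [0.4, 0.3, -0.8]
grip_width: 43.6
gripper_force: 31.2
```

```bash
python3 -m jog '[0,0,-0.6,0,0,0,30, 0,0,0,0,0,0,30]';python3 -m jog '[0,0,-0.6,0,0,0,30, 0,0,0,0,0,0,30]'
```

```text
t: 8.72
eef_pos: [594.9, 102.9, 31.8]
ee_rot: [0.0, 0.009, 1.0, 0.0]
contact_force: [-1.5, 0.1, 3.6]
grip_width: 43.2
gripper_force: 31.6
t: 8.88
eef_pos: [594.9, 102.9, 31.8]
ee_rot: [0.0, 0.009, 1.0, -0.0]
contact_force: [-2.3, -0.7, 6.5]
grip_width: 43.4
gripper_force: 32.1
```

```bash
python3 -m jog '[0,0,0,0,0,0,48, 0,0,0,0,0,0,54, 0,0,0,0,0,0,60, 0,0,0,0,0,0,64, 0,0,0,0,0,0,64, 0,0,10,0,0,0,64, 0,0,25,0,0,0,64, 0,0,40,0,0,0,64, 0,0,30,0,0,0,75, 0,0,0,0,0,0,85, 0,0,0,0,0,0,85]'; python3 st.py
python3 - <<'E'
from h import *
a=[]
for n in ("scene","top"):
    c=cams.camera(n); u,v=w2p(c,[560,80,20]).astype(int)
    a.append(cv2.resize(c["pixels"][v-55:v+55,u-55:u+55],(390,390),interpolation=cv2.INTER_CUBIC))
cv2.imwrite("pics/p1.png",np.hstack(a))
E
```

```text
t: 9.8
eef_pos: [597.3, 103.1, 139.4]
ee_rot: [0.003, 0.009, 1.0, 0.0]
contact_force: [-0.1, -1.0, -1.1]
grip_width: 85.1
gripper_force: 0.0
t 9.8 tcp [597.3 103.1 139.4] ydir 1.5521 zax [ 0.007  0.    -1.   ] q [ 0.06  0.31 -0.2   1.05 -0.    0.08] F [-0.1 -1.  -1.1] w 85.1 g 0.0 tip 8.0
```

View pics/p1.png

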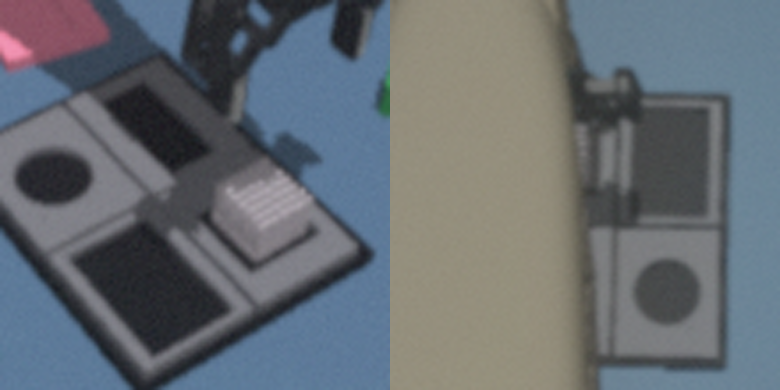

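The heat sink is fully down in the square nest (about (262,215) in the left crop). Next is the thick capacitor.

```bash
python3 -m jog '[-12.5,28.5,0,0,0,0,85, -12.5,28.5,0,0,0,0,85, -12.5,28.5,0,0,0,0,85, -12.5,28.5,0,0,0,0,85, -12.5,28.5,0,0,0,0,85, -12.5,28.5,0,0,0,0,85, -12.5,28.5,0,0,0,0,85, -12.5,28.5,0,0,0,0,85, -12.5,28.5,-20,0,0,0,85, -12.5,28.5,-25,0,0,0,85, 0,0,0,0,0,0,85, 0,0,0,0,0,0,85]'; python3 st.py
```

```text
t: 10.9
eef_pos: [466.0, 387.4, 86.9]
ee_rot: [-0.003, 0.008, 1.0, -0.002]
contact_force: [-1.5, -1.0, 0.0]
grip_width: 85.2
gripper_force: 0.0
t 10.9 tcp [466.  387.4  86.9] ydir 1.555 zax [-0.006 -0.005 -1.   ] q [ 0.59  0.37 -0.25  0.97 -0.    0.6 ] F [-1.5 -1.   0. ] w 85.2 g 0.0 tip 8.0
```

```bash
python3 -m jog '[5,0,-15,0,0,0,85, 0,0,-10,0,0,0,85, 0,0,0,0,0,0,85, 0,0,0,0,0,0,85]'; python3 st.py
```

```text
t: 11.23
eef_pos: [474.2, 386.6, 64.9]
ee_rot: [-0.001, 0.01, 1.0, -0.001]
contact_force: [0.0, 0.1, 0.9]
grip_width: 85.1
gripper_force: 0.0
t 11.23 tcp [474.2 386.6  64.9] ydir 1.5507 zax [-0.002 -0.002 -1.   ] q [ 0.58  0.39 -0.26  0.92 -0.    0.6 ] F [0.  0.1 0.9] w 85.1 g 0.0 tip 8.0
```

```bash
python3 -m jog '[-1.5,1,-15,0,0,0,85, 0,0,-15,0,0,0,85, 0,0,-6,0,0,0,85, 0,0,0,0,0,0,85, 0,0,0,0,0,0,25, 0,0,0,0,0,0,25, 0,0,0,0,0,0,25, 0,0,0,0,0,0,25, 0,0,0,0,0,0,25, 0,0,0,0,0,0,25, 0,0,0,0,0,0,25, 0,0,0,0,0,0,25]' 30; python3 st.py;  python3 -m jog '[0,0,0,0,0,0,25, 0,0,15,0,0,0,25, 0,0,20,0,0,0,25, 0,0,25,0,0,0,25, 0,0,0,0,0,0,25]'
python3 - <<'E'
from h import *
a=[]
for n in ("scene","top"):
    c=cams.camera(n); u,v=w2p(c,[472,387,70]).astype(int)
    a.append(cv2.resize(c["pixels"][v-40:v+40,u-40:u+40],(390,390),interpolation=cv2.INTER_CUBIC))
cv2.imwrite("pics/g3.png",np.hstack(a))
E
```

```text
t: 12.23
eef_pos: [474.1, 389.3, 30.9]
ee_rot: [0.001, 0.009, 1.0, 0.0]
contact_force: [-0.2, -1.8, 6.2]
grip_width: 37.0
gripper_force: 30.5
t 12.23 tcp [474.1 389.3  30.9] ydir 1.552 zax [ 0.002  0.001 -1.   ] q [ 0.58  0.43 -0.28  0.85 -0.    0.6 ] F [-0.2 -1.8  6.2] w 37.0 g 30.46533505199477 tip 8.0
t: 12.65
eef_pos: [476.0, 391.0, 94.4]
ee_rot: [0.003, 0.009, 1.0, 0.002]
contact_force: [0.4, -0.2, 0.7]
grip_width: 36.8
gripper_force: 30.3
```

View pics/g3.png

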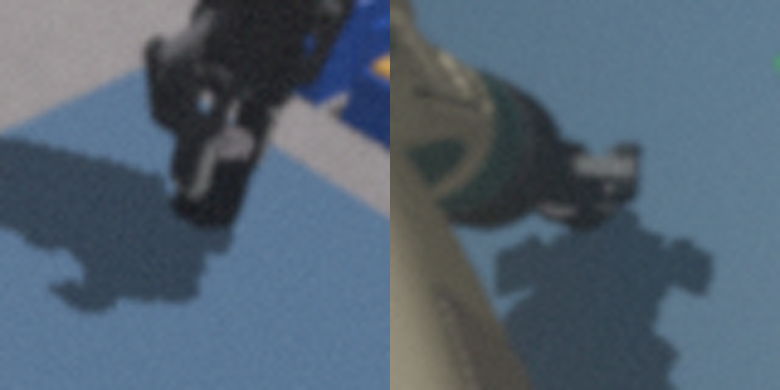

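The capacitor is held upright between the pads (about (210,175) in the left crop). I'll carry it to the round nest.

```bash
python3 -m jog '[1,-20,0,0,0,0,25, 1,-36,0,0,0,0,25, 1,-36,0,0,0,0,25, 1,-36,0,0,0,0,25, 1,-36,0,0,0,0,25, 1,-36,0,0,0,0,25, 1,-36,0,0,0,0,25, 1,-36,0,0,0,0,25, 1,-36,0,0,0,0,25, 0,-36,0,0,0,0,25, 0,-30,0,0,0,0,25, 0,0,0,0,0,0,25]';python3 -m jog '[0,0,0,0,0,0,25]'; python3 st.py
```

```text
t: 13.75
eef_pos: [481.1, 10.7, 88.3]
ee_rot: [-0.001, 0.012, 1.0, -0.001]
contact_force: [0.4, 1.7, -1.4]
grip_width: 36.8
gripper_force: 30.5
t: 13.83
eef_pos: [481.0, 13.8, 88.4]
ee_rot: [-0.001, 0.011, 1.0, 0.0]
contact_force: [-0.2, 0.2, -0.0]
grip_width: 36.7
gripper_force: 30.5
t 13.83 tcp [481.   13.8  88.4] ydir 1.5486 zax [-0.003  0.001 -1.   ] q [-0.11  0.16 -0.52  0.89  0.   -0.08] F [-0.2  0.2 -0. ] w 36.7 g 30.4518298082985 tip 8.0
```

```bash
python3 -m jog '[2,2,-16,0,0,0,25, 0,0,-16,0,0,0,25, 0,0,-8,0,0,0,25, 0,0,-4,0,0,0,25, 0,0,0,0,0,0,25, 0,0,0,0,0,0,25]'; python3 st.py
```

```text
t: 14.33
eef_pos: [484.0, 17.6, 45.6]
ee_rot: [-0.0, 0.009, 1.0, 0.0]
contact_force: [0.2, 0.2, -1.1]
grip_width: 36.8
gripper_force: 30.5
t 14.33 tcp [484.   17.6  45.6] ydir 1.5531 zax [-0.001  0.    -1.   ] q [-0.1   0.22 -0.56  0.79  0.   -0.08] F [ 0.2  0.2 -1.1] w 36.8 g 30.453498407732695 tip 8.0
```

```bash
python3 -m jog '[0,-0.5,-3,0,0,0,25, 0,0,-2,0,0,0,25, 0,0,-1.2,0,0,0,25, 0,0,0,0,0,0,25]'; python3 -m jog '[0,0,-0.6,0,0,0,25, 0,0,0,0,0,0,25]'
```

```text
t: 14.67
eef_pos: [484.2, 16.4, 39.5]
ee_rot: [0.0, 0.009, 1.0, 0.0]
contact_force: [0.2, -0.3, -0.9]
grip_width: 36.8
gripper_force: 30.5
t: 14.83
eef_pos: [484.3, 16.4, 39.0]
ee_rot: [0.0, 0.009, 1.0, -0.0]
contact_force: [-0.1, -0.1, -1.2]
grip_width: 36.7
gripper_force: 30.5
```

```bash
python3 -m jog '[0,0,-0.5,0,0,0,25, 0,0,0,0,0,0,25]'
```

```text
t: 15.0
eef_pos: [484.4, 16.4, 38.9]
ee_rot: [0.0, 0.009, 1.0, -0.0]
contact_force: [-2.0, -0.0, 3.8]
grip_width: 37.1
gripper_force: 30.8
```

```bash
python3 -m jog '[0,0,0,0,0,0,42, 0,0,0,0,0,0,48, 0,0,0,0,0,0,54, 0,0,0,0,0,0,58, 0,0,0,0,0,0,58, 0,0,10,0,0,0,58, 0,0,25,0,0,0,58, 0,0,40,0,0,0,58, 0,0,20,0,0,0,85, 0,0,0,0,0,0,85]'; python3 -m jog '[4.5,-29,0,0,0,-0.082,85, 4.5,-29,0,0,0,-0.082,85, 4.5,-29,0,0,0,-0.082,85, 4.5,-29,0,0,0,-0.082,85, 4.5,-29,0,0,0,-0.082,85, 4.5,-29,0,0,0,-0.082,85, 4.5,-29,0,0,0,-0.082,85, 4.5,-29,0,0,0,-0.082,85, 4.5,-29,0,0,0,-0.082,85, 4.5,-29,-20,0,0,-0.082,85, 0,0,-20,0,0,0,85, 0,0,0,0,0,0,85]'; python3 -m jog '[0,0,0,0,0,0,85]'; python3 st.py
python3 - <<'E'
from h import *
a=[]
c=cams.camera("scene"); u,v=w2p(c,[540,60,20]).astype(int)
a.append(cv2.resize(c["pixels"][v-60:v+60,u-60:u+60],(390,390),interpolation=cv2.INTER_CUBIC))
u,v=w2p(c,[530,-272,20]).astype(int)
a.append(cv2.resize(c["pixels"][v-45:v+45,u-45:u+45],(390,390),interpolation=cv2.INTER_CUBIC))
cv2.imwrite("pics/p2.png",np.hstack(a))
E
```

```text
t: 15.83
eef_pos: [488.7, 16.1, 139.4]
ee_rot: [0.005, 0.009, 1.0, -0.0]
contact_force: [-0.5, -0.2, -0.2]
grip_width: 79.6
gripper_force: 0.0
t: 16.83
eef_pos: [526.5, -273.5, 89.5]
ee_rot: [-0.004, 0.408, 0.913, 0.001]
contact_force: [-1.4, 0.4, -0.9]
grip_width: 84.8
gripper_force: 0.0
t: 16.92
eef_pos: [527.4, -272.5, 91.8]
ee_rot: [-0.003, 0.407, 0.913, 0.001]
contact_force: [0.0, 0.2, 0.9]
grip_width: 85.0
gripper_force: 0.0
t 16.92 tcp [ 527.4 -272.5   91.8] ydir 0.7318 zax [-0.004  0.003 -1.   ] q [-0.59  0.34 -0.27  0.96  0.    0.25] F [0.  0.2 0.9] w 85.0 g 0.0 tip 8.0
```

View pics/p2.png

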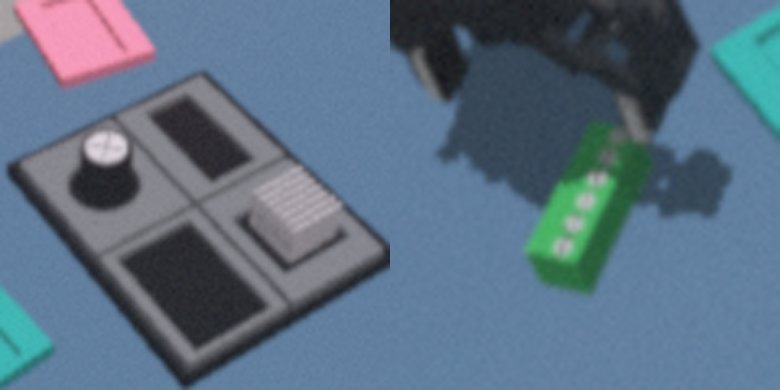

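The capacitor is seated in the round nest (about (105,170) in the left crop). The gripper is lined up over the six-screw block (about (590,210)).

```bash
python3 -m jog '[2.5,1,-20,0,0,0,85, 0,0,-20,0,0,0,85, 0,0,-12,0,0,0,85, 0,0,0,0,0,0,85, 0,0,0,0,0,0,85]'; python3 st.py
```

```text
t: 17.38
eef_pos: [531.4, -271.7, 41.6]
ee_rot: [-0.001, 0.407, 0.914, 0.0]
contact_force: [0.5, 0.2, 0.9]
grip_width: 85.1
gripper_force: 0.0
t 17.38 tcp [ 531.4 -271.7   41.6] ydir 0.733 zax [-0.001  0.001 -1.   ] q [-0.58  0.4  -0.31  0.86  0.    0.26] F [0.5 0.2 0.9] w 85.1 g 0.0 tip 8.0
```

```bash
python3 -m jog '[-0.5,0,-10,0,0,0,80, 0,0,-8,0,0,0,70, 0,0,-3,0,0,0,60, 0,0,0,0,0,0,15, 0,0,0,0,0,0,15, 0,0,0,0,0,0,15, 0,0,0,0,0,0,15, 0,0,0,0,0,0,15, 0,0,0,0,0,0,15, 0,0,0,0,0,0,15, 0,0,0,0,0,0,15, 0,0,0,0,0,0,15]' 30; python3 st.py;  python3 -m jog '[0,0,0,0,0,0,15, 0,0,15,0,0,0,15, 0,0,20,0,0,0,15, 0,0,30,0,0,0,15, 0,0,0,0,0,0,15]'
python3 - <<'E'
from h import *
a=[]
for n in ("scene","top"):
    c=cams.camera(n); u,v=w2p(c,[531,-272,60]).astype(int)
    a.append(cv2.resize(c["pixels"][v-40:v+40,u-40:u+40],(390,390),interpolation=cv2.INTER_CUBIC))
cv2.imwrite("pics/g4.png",np.hstack(a))
E
```

```text
t: 18.38
eef_pos: [531.5, -272.8, 20.7]
ee_rot: [0.0, 0.407, 0.913, -0.0]
contact_force: [-0.8, -0.0, 2.0]
grip_width: 25.2
gripper_force: 30.1
t 18.38 tcp [ 531.5 -272.8   20.7] ydir 0.732 zax [ 0.001 -0.    -1.   ] q [-0.58  0.42 -0.33  0.82 -0.    0.26] F [-0.8 -0.   2. ] w 25.2 g 30.12977421283722 tip 8.0
t: 18.8
eef_pos: [534.4, -274.5, 90.5]
ee_rot: [0.004, 0.407, 0.913, -0.001]
contact_force: [2.0, -1.0, 0.8]
grip_width: 25.3
gripper_force: 29.9
```

View pics/g4.png

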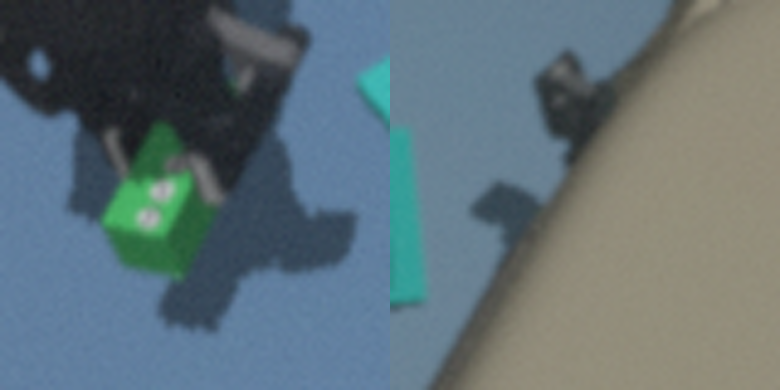

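The six-way block is held level (about (160,210) in the left crop). It goes to the slot nest.

```bash
python3 -m jog '[-2,20,10,0,0,0.075,15, -4.5,36,10,0,0,0.075,15, -4.5,36,0,0,0,0.075,15, -4.5,36,0,0,0,0.075,15, -4.5,36,0,0,0,0.075,15, -4.5,36,0,0,0,0.075,15, -4.5,36,0,0,0,0.075,15, -4.5,36,0,0,0,0.075,15, -4.5,36,0,0,0,0.075,15, -4.5,36,0,0,0,0.075,15, -4.5,30,0,0,0,0.067,15, 0,6,0,0,0,0,15]';python3 -m jog '[0,0,0,0,0,0,15, 0,0,0,0,0,0,15]'; python3 st.py
```

```text
t: 19.9
eef_pos: [481.1, 111.0, 103.5]
ee_rot: [-0.002, 0.008, 1.0, 0.001]
contact_force: [0.7, -0.2, -1.7]
grip_width: 25.3
gripper_force: 29.9
t: 20.07
eef_pos: [483.3, 107.2, 104.3]
ee_rot: [-0.001, 0.011, 1.0, -0.0]
contact_force: [1.1, -0.4, -1.5]
grip_width: 25.3
gripper_force: 29.9
t 20.07 tcp [483.3 107.2 104.3] ydir 1.5492 zax [-0.002 -0.001 -1.   ] q [ 0.09  0.16 -0.47  0.93 -0.    0.11] F [ 1.1 -0.4 -1.5] w 25.3 g 29.871056377887726 tip 8.0
```

```bash
python3 -m jog '[2,-2,-18,0,0,0,15, 0,0,-18,0,0,0,15, 0,0,-18,0,0,0,15, 0,0,-10,0,0,0,15, 0,0,-4,0,0,0,15, 0,0,0,0,0,0,15, 0,0,0,0,0,0,15]'; python3 st.py
```

```text
t: 20.65
eef_pos: [486.6, 104.9, 37.6]
ee_rot: [0.0, 0.011, 1.0, -0.0]
contact_force: [0.4, -0.0, -0.3]
grip_width: 25.0
gripper_force: 29.9
t 20.65 tcp [486.6 104.9  37.6] ydir 1.5478 zax [ 0. -0. -1.] q [ 0.08  0.25 -0.53  0.78 -0.    0.11] F [ 0.4 -0.  -0.3] w 25.0 g 29.887918531894684 tip 8.0
```

```bash
python3 -m jog '[0,0,-4,0,0,0,15, 0,0,-3,0,0,0,15, 0,0,-1,0,0,0,15, 0,0,0,0,0,0,15]'; python3 -m jog '[0,0,-0.6,0,0,0,15, 0,0,0,0,0,0,15]'
```

```text
t: 20.98
eef_pos: [486.2, 105.5, 29.4]
ee_rot: [0.0, 0.011, 1.0, -0.0]
contact_force: [-0.2, -1.0, -1.5]
grip_width: 24.8
gripper_force: 29.9
t: 21.15
eef_pos: [486.3, 105.5, 28.9]
ee_rot: [0.0, 0.011, 1.0, 0.0]
contact_force: [-0.6, -0.1, -0.1]
grip_width: 24.8
gripper_force: 29.9
```

```bash
python3 -m jog '[0,0,-0.6,0,0,0,15, 0,0,0,0,0,0,15]'
```

```text
t: 21.32
eef_pos: [486.4, 105.5, 28.7]
ee_rot: [0.0, 0.011, 1.0, 0.0]
contact_force: [-0.6, 0.5, 3.5]
grip_width: 25.6
gripper_force: 30.3
```

```bash
python3 -m jog '[0,0,0,0,0,0,30, 0,0,0,0,0,0,36, 0,0,0,0,0,0,42, 0,0,0,0,0,0,46, 0,0,0,0,0,0,46, 0,0,10,0,0,0,46, 0,0,25,0,0,0,46, 0,0,40,0,0,0,46, 0,0,35,0,0,0,60, 0,0,0,0,0,0,85]'; python3 -m jog '[0,-25,0,0,0,-0.08,85, 0,-36,0,0,0,-0.1,85, 0,-36,0,0,0,-0.1,85, 0,-36,0,0,0,-0.1,85, 0,-36,0,0,0,-0.1,85, 0,-36,0,0,0,-0.1,85, 0,-36,0,0,0,-0.1,85, 0,-36,0,0,0,-0.1,85, 0,-36,0,0,0,-0.1,85, 0,-36,0,0,0,-0.1,85, 0,-36,0,0,0,-0.1,85, 0,-36,0,0,0,-0.1,85]'; python3 -m jog '[0,-36,-10,0,0,-0.03,85, 0,-36,-15,0,0,0,85, 0,-25,-20,0,0,0,85, 0,0,0,0,0,0,85, 0,0,0,0,0,0,85]';  python3 st.py
python3 - <<'E'
from h import *
a=[]
c=cams.camera("scene"); u,v=w2p(c,[540,60,20]).astype(int)
a.append(cv2.resize(c["pixels"][v-60:v+60,u-60:u+60],(390,390),interpolation=cv2.INTER_CUBIC))
u,v=w2p(c,[494,-411,20]).astype(int)
a.append(cv2.resize(c["pixels"][v-45:v+45,u-45:u+45],(390,390),interpolation=cv2.INTER_CUBIC))
cv2.imwrite("pics/p3.png",np.hstack(a))
E
```

```text
t: 22.15
eef_pos: [491.9, 106.0, 146.2]
ee_rot: [0.007, 0.011, 1.0, 0.001]
contact_force: [1.5, 1.3, 0.2]
grip_width: 68.6
gripper_force: 0.0
t: 23.15
eef_pos: [486.0, -317.4, 138.8]
ee_rot: [0.0, 0.568, 0.823, 0.0]
contact_force: [0.9, 0.8, 0.6]
grip_width: 85.0
gripper_force: 0.0
t: 23.57
eef_pos: [485.1, -413.1, 91.8]
ee_rot: [-0.001, 0.579, 0.816, 0.0]
contact_force: [-0.1, 0.9, 0.6]
grip_width: 84.7
gripper_force: 0.0
t 23.57 tcp [ 485.1 -413.1   91.8] ydir 0.3368 zax [-0.002  0.002 -1.   ] q [-0.81  0.41 -0.17  1.    0.    0.43] F [-0.1  0.9  0.6] w 84.7 g 0.0 tip 8.0
```

View pics/p3.png

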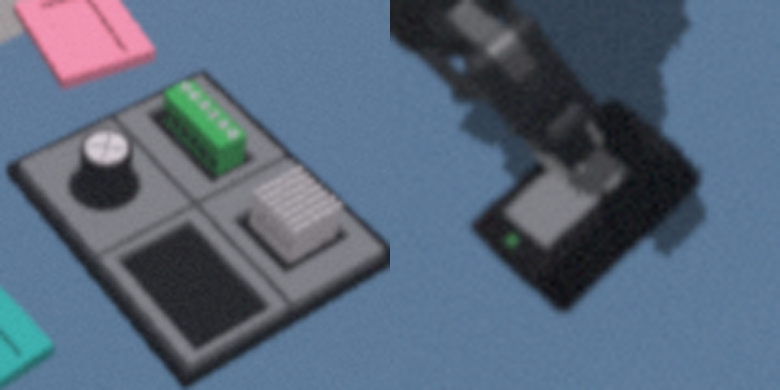

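The terminal block is seated in the slot nest. The brick (about (590,205)) lies under the gripper, which needs +10 mm in x.

```bash
python3 -m jog '[9,1.5,-10,0,0,0,85, 0,0,-20,0,0,0,85, 0,0,-10,0,0,0,85, 0,0,0,0,0,0,85, 0,0,0,0,0,0,85]'; python3 st.py
```

```text
t: 24.03
eef_pos: [495.1, -409.5, 52.7]
ee_rot: [-0.001, 0.577, 0.817, 0.0]
contact_force: [-0.8, -0.2, -0.0]
grip_width: 85.2
gripper_force: 0.0
t 24.03 tcp [ 495.1 -409.5   52.7] ydir 0.3404 zax [-0.001  0.001 -1.   ] q [-0.79  0.45 -0.19  0.92  0.    0.44] F [-0.8 -0.2 -0. ] w 85.2 g 0.0 tip 8.0
```

```bash
python3 -m jog '[0,-1,-12,0,0,0,85, 0,0,-12,0,0,0,85, 0,0,-5,0,0,0,85, 0,0,0,0,0,0,85, 0,0,0,0,0,0,35, 0,0,0,0,0,0,35, 0,0,0,0,0,0,35, 0,0,0,0,0,0,35, 0,0,0,0,0,0,35, 0,0,0,0,0,0,35, 0,0,0,0,0,0,35]' 50; python3 st.py;  python3 -m jog '[0,0,0,0,0,0,35, 0,0,12,0,0,0,35, 0,0,20,0,0,0,35, 0,0,25,0,0,0,35, 0,0,20,0,0,0,35, 0,0,0,0,0,0,35]'
python3 - <<'E'
from h import *
a=[]
for n in ("scene","top"):
    c=cams.camera(n); u,v=w2p(c,[495,-411,70]).astype(int)
    a.append(cv2.resize(c["pixels"][v-40:v+40,u-40:u+40],(390,390),interpolation=cv2.INTER_CUBIC))
cv2.imwrite("pics/g5.png",np.hstack(a))
E
```

```text
t: 24.95
eef_pos: [495.8, -412.7, 25.1]
ee_rot: [0.001, 0.578, 0.816, -0.0]
contact_force: [0.4, 0.2, 3.9]
grip_width: 46.9
gripper_force: 54.7
t 24.95 tcp [ 495.8 -412.7   25.1] ydir 0.3389 zax [ 0.001 -0.001 -1.   ] q [-0.79  0.49 -0.21  0.87 -0.    0.44] F [0.4 0.2 3.9] w 46.9 g 54.698007702827454 tip 8.0
t: 25.45
eef_pos: [497.3, -413.9, 105.9]
ee_rot: [0.003, 0.578, 0.816, -0.001]
contact_force: [0.8, -0.8, -0.5]
grip_width: 47.0
gripper_force: 54.2
```

View pics/g5.png

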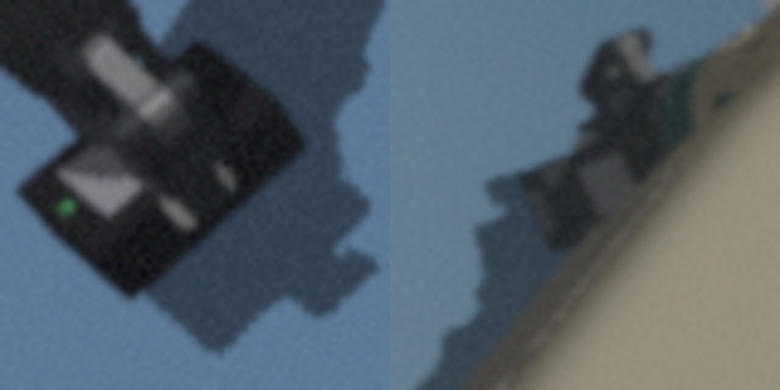

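The brick is held level (about (160,170) in the left crop). It goes to the oblong nest.

```bash
python3 -m jog '[4,18,0,0,0,0.05,35, 7.5,33,0,0,0,0.1,35, 7.5,33,0,0,0,0.1,35, 7.5,33,0,0,0,0.1,35, 7.5,33,0,0,0,0.1,35, 7.5,33,0,0,0,0.1,35, 7.5,33,0,0,0,0.1,35, 7.5,33,0,0,0,0.1,35, 7.5,33,0,0,0,0.1,35, 7.5,33,0,0,0,0.1,35, 7.5,33,0,0,0,0.1,35, 7.5,33,0,0,0,0.1,35]';python3 -m jog '[7.5,33,0,0,0,0.1,35, 5,29,0,0,0,0.06,35, 0,10,0,0,0,0,35, 0,0,0,0,0,0,35, 0,0,0,0,0,0,35]'; python3 st.py
```

```text
t: 26.55
eef_pos: [579.7, -29.0, 98.9]
ee_rot: [-0.002, 0.038, 0.999, 0.0]
contact_force: [0.1, -0.5, -3.0]
grip_width: 47.0
gripper_force: 54.1
t: 26.97
eef_pos: [592.5, 41.2, 99.4]
ee_rot: [-0.002, -0.039, 0.999, -0.0]
contact_force: [0.6, -0.5, -1.6]
grip_width: 46.7
gripper_force: 54.1
t 26.97 tcp [592.5  41.2  99.4] ydir 1.6496 zax [-0.004 -0.001 -1.   ] q [-0.04  0.33 -0.27  0.98 -0.   -0.12] F [ 0.6 -0.5 -1.6] w 46.7 g 54.14134204387665 tip 8.0
```

```bash
python3 -m jog '[1,-14,0,0,0,-0.05,35, 0,-14,0,0,0,-0.05,35, 0,0,0,0,0,0,35, 0,0,-18,0,0,0,35, 0,0,-18,0,0,0,35, 0,0,-10,0,0,0,35, 0,0,-6,0,0,0,35, 0,0,0,0,0,0,35, 0,0,0,0,0,0,35]'; python3 st.py
```

```text
t: 27.72
eef_pos: [595.0, 12.7, 49.0]
ee_rot: [-0.0, 0.011, 1.0, 0.0]
contact_force: [0.0, -0.5, -2.2]
grip_width: 46.8
gripper_force: 54.1
t 27.72 tcp [595.   12.7  49. ] ydir 1.5488 zax [-0.001  0.    -1.   ] q [-0.09  0.39 -0.31  0.88  0.   -0.07] F [ 0.  -0.5 -2.2] w 46.8 g 54.09106135368347 tip 8.0
```

```bash
python3 -m jog '[-0.5,1.3,-7,0,0,0,35, 0,0,-5,0,0,0,35, 0,0,-2,0,0,0,35, 0,0,0,0,0,0,35, 0,0,0,0,0,0,35]'; python3 -m jog '[0,0,-0.8,0,0,0,35, 0,0,0,0,0,0,35]'
```

```text
t: 28.13
eef_pos: [594.6, 14.3, 35.1]
ee_rot: [-0.0, 0.011, 1.0, -0.0]
contact_force: [0.5, 0.3, -1.6]
grip_width: 46.9
gripper_force: 54.1
t: 28.3
eef_pos: [594.9, 14.3, 34.6]
ee_rot: [0.0, 0.011, 1.0, -0.0]
contact_force: [0.3, 0.1, -2.5]
grip_width: 46.7
gripper_force: 54.1
```

```bash
python3 -m jog '[0,0,-0.8,0,0,0,35, 0,0,0,0,0,0,35]'; python3 -m jog '[0,0,-0.6,0,0,0,35, 0,0,0,0,0,0,35]'
```

```text
t: 28.47
eef_pos: [594.8, 14.2, 33.7]
ee_rot: [0.0, 0.011, 1.0, -0.0]
contact_force: [-0.1, -0.5, -1.8]
grip_width: 46.7
gripper_force: 54.1
t: 28.63
eef_pos: [594.8, 14.3, 33.1]
ee_rot: [0.0, 0.011, 1.0, 0.0]
contact_force: [-0.3, 0.3, -0.7]
grip_width: 47.2
gripper_force: 54.3
```

```bash
python3 -m jog '[0,0,-0.5,0,0,0,35, 0,0,0,0,0,0,35]'; python3 -m jog '[0,0,0,0,0,0,52, 0,0,0,0,0,0,58, 0,0,0,0,0,0,63, 0,0,0,0,0,0,66, 0,0,0,0,0,0,66, 0,0,10,0,0,0,66, 0,0,25,0,0,0,66, 0,0,40,0,0,0,66, 0,0,40,0,0,0,66, 0,-30,20,0,0,0,66, 0,-36,0,0,0,0,66, 0,-36,0,0,0,0,66]';  python3 -m jog '[-5,-36,0,0,0,0,66, -5,-36,0,0,0,0,66, -5,-36,0,0,0,0,66, -5,-36,0,0,0,0,66, 0,0,0,0,0,0,66, 0,0,0,0,0,0,66]'; python3 st.py
python3 - <<'E'
from h import *
c=cams.camera("scene"); u,v=w2p(c,[540,60,20]).astype(int)
a=[cv2.resize(c["pixels"][v-50:v+50,u-50:u+50],(390,390),interpolation=cv2.INTER_CUBIC)]
c=cams.camera("top"); u,v=w2p(c,[540,60,20]).astype(int)
a.append(cv2.resize(c["pixels"][v-45:v+45,u-45:u+45],(390,390),interpolation=cv2.INTER_CUBIC))
cv2.imwrite("pics/p4.png",np.hstack(a))
E
```

```text
t: 28.8
eef_pos: [594.8, 14.2, 33.1]
ee_rot: [0.0, 0.011, 1.0, -0.0]
contact_force: [-1.0, -0.1, 3.5]
grip_width: 46.6
gripper_force: 54.7
t: 29.8
eef_pos: [596.8, -88.6, 171.5]
ee_rot: [0.003, 0.01, 1.0, -0.001]
contact_force: [-0.1, 0.5, -0.4]
grip_width: 65.8
gripper_force: 0.0
t: 30.3
eef_pos: [574.5, -233.8, 168.2]
ee_rot: [0.0, 0.013, 1.0, -0.0]
contact_force: [-0.8, 0.3, -0.2]
grip_width: 66.0
gripper_force: 0.0
t 30.3 tcp [ 574.5 -233.8  168.2] ydir 1.5454 zax [ 0.001 -0.    -1.   ] q [-0.49  0.31 -0.13  1.13  0.   -0.47] F [-0.8  0.3 -0.2] w 66.0 g 0.0 tip 8.0
```

View pics/p4.png

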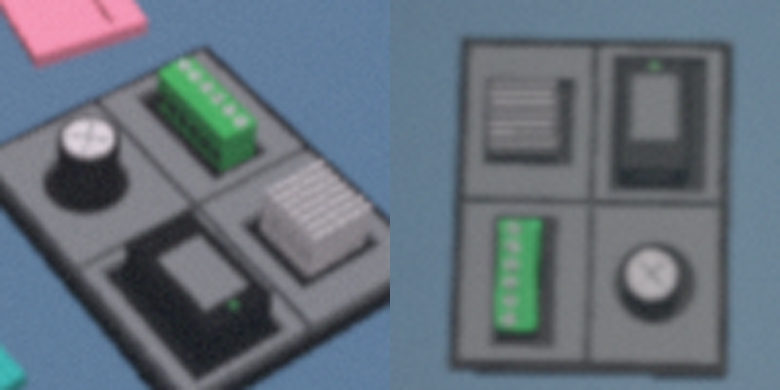

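All four parts are seated inside their recesses, and the arm is clear.

```bash
python3 -c "from plant import ctrl; print(ctrl.hand_in())"
```

```text
the job is handed in; nothing more can be done
None
```

The heat sink, thick capacitor, long terminal block and power brick were set down in their nests in that order, the final pictures show all four seated upright, neither look-alike was touched, and the job was handed in at about 30 s with no verdict returned.

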